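Let the last can out of the galley can dispenser

ROBOT

A 6-joint arm with a two-finger parallel gripper is mounted at the origin on the work surface. World frame = base frame: x ahead of the robot, y to its left, z up, the work surface at z = 0. Lengths are in m, angles in degrees, forces in N, time in s.
With the tool pointing down it reaches from about 0.25 to 0.775 m from the base axis. Payload 4 kg.
Tool frame: the origin (TCP) lies midway between the tips of the shut fingers; the grasp point (between the pads) lies 19 mm behind it (grasp_offset is the distance from the TCP to the grasp point, in m); z points along the fingers, y is the line along which they close (so a half turn about z gives the same grasp; the last joint's range is limited). The gripper opens to 85 mm and grips with 20 to 120 N. Pads are 22 mm wide; open, the fingers measure 114 mm over their backs; the gripper's body (76 mm by 85 mm) begins 54 mm behind the grasp point. The pads swing forward as they close: fully open they stand 13 mm farther back than shut.
Start: joints at [-82.97, 4.996, 78.535, -0, 96.463, -5.907], TCP at [0.123, -0.536, 0.231] pointing down, gripper open.
Joint ranges: [-177.83, 177.83], [-43.37, 116.18], [15.69, 146.23], [-61.86, 241.86], [9.47, 152.12], [-147.06, 147.06]. Speed limits (degrees/s): [159.86, 159.86, 180, 180, 180, 180].

INTERFACE

Orientations are given as a 3x3 rotation matrix whose columns are the frame's x, y, z axes.
In Python, from station import observe, capture, camera_params, close_job, grasp_offset gives the robot as it stands.
- The arm moves only by the shell command python3 -m jog 'ROWS' [OPENING] [FORCE]. ROWS is JSON, a list of rows, each a list of 6 numbers: the shift along the tool's x, y, z in cm, then the turn, a rotation vector about the tool's x, y, z in degrees. A call has 1 to 5 rows; each row is the pose to reach, as a shift and turn from the pose commanded when the call began, along the tool's axes at that moment; what a row does not reach only later rows make up. A row lasts 1/10 s, in which the tool goes at most 50 mm and 8.59 degrees, less where a joint would pass 70% of its speed; a pose out of reach is approached as far as the arm can. A call with a gripper value outside its range is refused whole. OPENING is the finger opening in cm, from 0 to 8.54, set as the call begins (- or left out, the last holds). The fingers move at their own pace and stop on an object; FORCE is the grip in N (left out, the last holds). Time passes only in rows, so rows that repeat a pose let the fingers close. It gives the time, the measured TCP pose, the force, the opening and the grip force at its end, in the units of the state.
- observe(): the state, without advancing time (a new reading comes with each control period).
- capture(name): name is "scene" or "top" or "wrist"; returns (picture, depth): 480x640x3 uint8, blue, green, red; 480x640 float32, m along the optical axis (not along the pixel's ray), 0 where there is no reading.
- camera_params(name): a dict with "K" (3x3 intrinsics, pixels), "k1" (the pictures are not rectified: a ray, as slopes to the right and down, at radius r is drawn at 1 + k1 r^2 times it, then the intrinsics apply), "pose" (4x4, takes a point from camera to world coordinates); the wrist camera has in their place "tool_from_camera" (4x4, takes a point from camera to tool coordinates, whose origin is the TCP and whose axes are the flange's). Camera axes: x right, y down, z forward; pixel columns grow to the right and rows downward; lengths in m; the calibration is good to about 2 mm. A picture is of the moment at which its call begins: read the wrist's pose just before it. camera_params takes no time and is no camera call.
- close_job(): hands the job in; it is judged then, once.
The state is a dict: "time": time; "joint_positions": joint angles; "qvel": joint speeds; "effort": joint torques, N m; "tcp_pos": TCP position; "orientation": TCP orientation; "force": force on the tool from outside, world axes, zero at the start; "torque": the same for the moment, N m; "width": finger opening in m; "finger_force": force on a finger pad.
Only numpy, scipy, OpenCV 4.12 (cv2) and the standard library are available. Lean on these libraries where they do the work, as an engineer would, in place of code of your own. Each camera call takes 0.05 s, during which the arm holds its last target. There are 200 camera calls.

TASK

Press the paddle of the can dispenser all the way down so that its lid swings up and the can rolls out to the end wall of the chute. Then let the paddle come gently back up so that the lid is eased shut and does not slam, and leave the dispenser with its lid fully closed. Work only with the paddle: do not touch the lid or the can, grasp nothing, and leave the cups, the jug and the sauce bottle where they stand.

Things in the scene. Friction and masses are not known exactly. Their poses are not given: they have to be found in the camera images.
- rack: The can dispenser, a steel chute fixed to the counter, 310 mm long, 125 mm wide, 137 mm high with the lid shut. Origin: centre line of its underside, on the counter. Its +x axis is the way the can rolls, away from the robot (turned by up to 0.4 rad); y to the left; z up. The chute falls towards +x and ends at an end wall at x = +193 mm. The lid covers the middle part; the paddle sticks out at the -x end, towards the robot.
- lever (a joint): Press lever, rad: 0 = at rest, paddle up against its stop; grows as the paddle is pressed down; 0.5 = fully down, at a hard stop. It turns about a level pin along y of the dispenser, at x = -92 mm, z = 122 mm in the dispenser's frame. The lid is linked to it and opens 2 rad per rad of lever. A spring and the lid's weight push the paddle back up: about 4 to 10 N on the paddle. Let go, it flies up and the lid slams at about 8 rad/s.
- paddle (a point): Centre of the upper face of the lever's black paddle, which measures 50 mm (along dispenser x) by 70 mm (along y), 8 mm thick. It lies 108 mm from the lever's pin, about 153 mm above the counter at rest and about 99 mm when fully down; it slopes 0.25 rad up towards the robot at rest and as much down towards it when fully pressed. Nothing stands above or beneath it.
- lid (a joint): The white lid's hinge, rad: 0 = shut, 1.0 = fully open (lever fully down). It counts as slammed if it closes faster than 3.5 rad/s over the last 0.35 rad.
- lid_edge (a point): Lower edge, at mid width, of the lid's front skirt, 138 mm in front of the lid's pin. The lid is a plate 139 x 114 mm with a skirt 65 mm deep that holds back the can; its pin lies at x = -50 mm, z = 133 mm in the dispenser's frame.
- can_center (a point): Centre of the small drinks can, 53 mm in diameter and 88 mm long, lying across the chute. At the start it leans on the skirt under the closed lid (x about 55 mm in the dispenser's frame); rolled out, it lies against the end wall (x about 166 mm). It rolls out within about a second of the lid being up.
- cups: Bystander: stack of upside-down paper cups, 77 mm in diameter, 174 mm high, loose. Origin: centre of its underside.
- jug: Bystander: black jug, 112 mm in diameter with a handle reaching 97 mm to its +y, 205 mm high, loose. Origin: centre of its underside.
- sauce: Bystander: red sauce bottle, 52 mm in diameter, 150 mm high, loose. Origin: centre of its underside.

How it is judged:
By the outcome, as a careful person would: the job done as asked, in the order asked, and still so for the second after the job is handed in, with the robot touching nothing.
It also fails if it takes over 35 s, if anything falls off the work surface, if the arm or the gripper's body presses on something with over 40 N, if the wrist force passes 120 N, or if a joint passes its speed limit or range.

## Working session

There is one attempt and no reset: what is moved stays moved. The work goes in short steps, Python scripts to look and compute and a shell command to move; the robot and the scene stay as the last step left them, time stands still between calls to the robot, and variables do not carry over. Pictures are saved under pics/ and viewed, at most 10 in all, crops included, and the job is handed in when it is done.

```bash
ls; mkdir -p pics; python3 - <<'E'
from station import *
import cv2,numpy as np
s=observe();print(s)
for n in("scene","top"):
    im,d=capture(n);cv2.imwrite(f"pics/{n}0.png",im);np.save(f"pics/{n}0.npy",d);p=camera_params(n);print(n,p)
E
```

```text
pics
{'time': 0.0, 'joint_positions': array([-8.29732603e+01,  5.03984569e+00,  7.86254514e+01,  9.41303497e-04,
        9.64616918e+01, -5.90766613e+00]), 'qvel': array([-0.02237428,  0.01883225, -0.02867038,  0.06926711, -0.02674845,
       -0.0027175 ]), 'effort': array([-4.47048205e-04, -3.51861656e+01, -3.13278079e+01, -1.98838552e-04,
        1.06898698e-02, -2.30020845e-05]), 'tcp_pos': array([ 0.12304508, -0.53555338,  0.23012583]), 'orientation': array([[ 9.74626579e-01,  2.23836918e-01, -2.54932742e-04],
       [ 2.23836930e-01, -9.74624123e-01,  2.20172366e-03],
       [ 2.44363438e-04, -2.20292176e-03, -9.99997544e-01]]), 'force': array([ 0.58743585,  0.56193037, -0.62771934]), 'torque': array([-0.00308049, -0.01451644,  0.02216622]), 'finger_force': 0.0, 'width': 0.08544701715457931}
scene {'K': array([[495.69630061,   0.        , 312.92225456],
       [  0.        , 495.69630061, 243.51730778],
       [  0.        ,   0.        ,   1.        ]]), 'k1': 0.025987543206257045, 'pose': array([[-0.42906581,  0.60509461, -0.67064376,  1.29214142],
       [ 0.90325389,  0.28256179, -0.32294156,  0.38006885],
       [-0.00591189, -0.74432476, -0.66779166,  0.77126477],
       [ 0.        ,  0.        ,  0.        ,  1.        ]])}
top {'K': array([[493.44428287,   0.        , 324.36701774],
       [  0.        , 493.44428287, 236.20634148],
       [  0.        ,   0.        ,   1.        ]]), 'k1': -0.04945667830013667, 'pose': array([[-0.0011691 , -0.9924173 ,  0.12290863,  0.49606597],
       [-0.99954447,  0.00486637,  0.02978557,  0.05679615],
       [-0.03015783, -0.12281782, -0.99197091,  1.16342395],
       [ 0.        ,  0.        ,  0.        ,  1.        ]])}
```

View pics/top0.png

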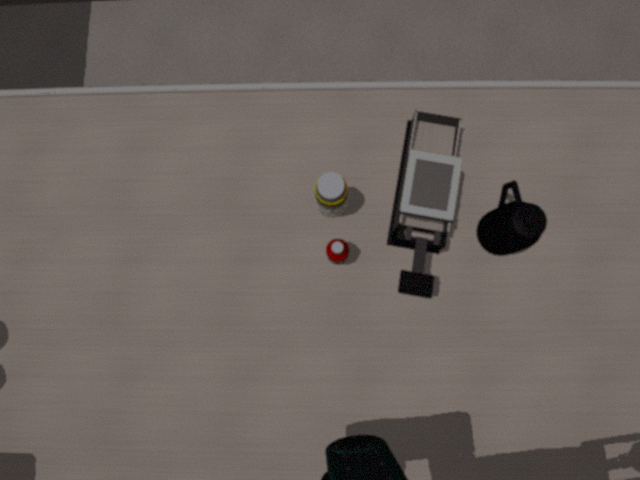

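View pics/scene0.png

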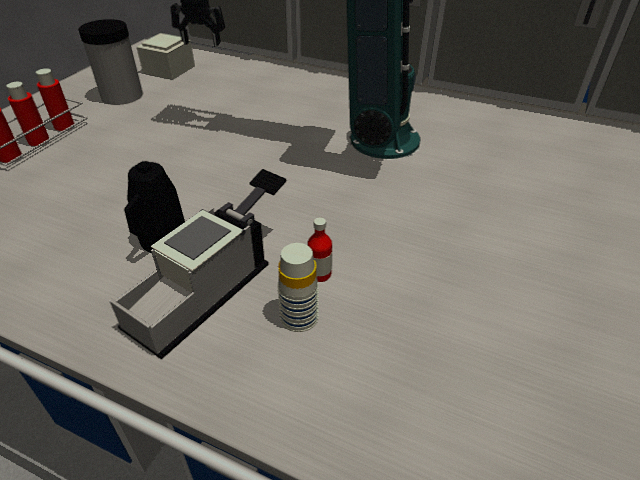

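The top view shows the paddle at about (416,284), the lid at (431,186) and the jug to the right at (511,228). In the scene view the paddle is at (267,181).

```bash
cat > h.py <<'E'
import cv2,numpy as np
from station import *
def ray(n,uv):
    p=camera_params(n);q=cv2.undistortPoints(np.array([[uv]],float),p["K"],np.array([p["k1"],0,0,0,0.]))[0,0]
    return p["pose"][:3,3],p["pose"][:3,:3]@[q[0],q[1],1]
def plane(n,uv,z):
    o,d=ray(n,uv);return o+d*(z-o[2])/d[2]
def tri(a,b):
    (o1,d1),(o2,d2)=ray("top",a),ray("scene",b)
    t=np.linalg.lstsq(np.c_[d1,-d2],o2-o1,rcond=None)[0]
    p,q=o1+t[0]*d1,o2+t[1]*d2;return (p+q)/2,np.linalg.norm(p-q)
def blob(im,box,f):
    u0,v0,u1,v1=box;m=f(im[v0:v1,u0:u1].astype(int)).astype(np.uint8)
    m=cv2.morphologyEx(m,cv2.MORPH_OPEN,np.ones((9,9)) if f is dark else np.ones((3,3)))
    c=max(cv2.findContours(m,0,2)[0],key=cv2.contourArea)
    r=cv2.minAreaRect(c+np.array([u0,v0]));q=cv2.approxPolyDP(c+np.array([u0,v0]),4,True)[:,0]
    return np.array(r[0]),cv2.boxPoints(r),q
dark=lambda a:a.max(2)<45
white=lambda a:a.min(2)>125
E
python3 - <<'E'
from h import *
t=cv2.imread("pics/top0.png");s=cv2.imread("pics/scene0.png")
dt=np.load("pics/top0.npy");ds=np.load("pics/scene0.npy")
a,ab,aq=blob(t,(385,255,450,310),dark);b,bb,bq=blob(s,(235,160,300,205),dark)
print(a,ab,aq.tolist());print(b,bb,bq.tolist());P,e=tri(a,b);print("paddle",P,e)
W=[plane("top",c,P[2]) for c in ab];print(np.round(W,3))
for i in range(4):
    d=W[(i+1)%4]-W[i];print(np.linalg.norm(d),np.degrees(np.arctan2(d[1],d[0])))
c,cb,cq=blob(t,(390,140,475,235),white);print("lid",c,cq.tolist())
W=[plane("top",x,.137) for x in cb];print(np.round(W,3))
for i in range(4):
    d=W[(i+1)%4]-W[i];print(np.linalg.norm(d),np.degrees(np.arctan2(d[1],d[0])))
for n,(x),d in(("top",a,dt),("scene",b,ds)):
    o,r=ray(n,x);print(n,o+r*d[int(x[1]),int(x[0])])
print("jug",plane("top",(511,228),.2),"sauce",plane("top",(338,248),.15))
E
```

```text
[416.  283.5] [[400. 272.]
 [432. 272.]
 [432. 295.]
 [400. 295.]] [[401, 272], [401, 292], [431, 295], [432, 276]]
[267.5 182. ] [[254. 172.]
 [281. 172.]
 [281. 192.]
 [254. 192.]] [[259, 172], [254, 186], [275, 192], [281, 177]]
paddle [ 0.5234924  -0.09992139  0.14558606] 0.0007771586905366436
[[ 0.547 -0.068  0.146]
 [ 0.547 -0.134  0.146]
 [ 0.5   -0.132  0.146]
 [ 0.5   -0.067  0.146]]
0.06560024841181296 -90.23171792660132
0.04694809102790854 178.52242445728368
0.06525812085574255 89.79926836595851
0.04697718708225003 -1.0594466777828417
lid [410.  200.5] [[405, 190], [402, 209], [418, 211], [406, 206]]
[[ 0.721 -0.077  0.137]
 [ 0.721 -0.111  0.137]
 [ 0.676 -0.109  0.137]
 [ 0.676 -0.076  0.137]]
0.03376904218927133 -90.35250302796929
0.04504203932211413 178.524673630078
0.033580455886037565 89.68017159623618
0.045057886410943514 -1.2350805248990187
top [ 0.52353452 -0.09954813  0.15030081]
scene [ 0.52855578 -0.09631204  0.1497863 ]
jug [ 0.62987845 -0.28097593  0.2       ] sauce [0.59698226 0.05912116 0.15      ]
```

```bash
python3 -m jog '[[4,-2.75,0,0,0,0],[8,-5.5,0,0,0,0],[12,-8.2,0,0,0,0],[16,-11,0,0,0,0],[20,-13.7,0,0,0,0]]' 0 20; python3 -m jog '[[4,-2.75,0,0,0,0],[8,-5.5,0,0,0,0],[12,-8.2,0,0,0,0],[16,-11,0,0,0,0],[20,-13.7,0,0,0,0]]'; python3 -m jog '[[4,-2.75,1,0,0,0],[7,-5,2,0,0,0],[8.9,-6.2,3,0,0,0],[8.9,-6.2,3,0,0,0],[8.9,-6.2,3,0,0,0]]'
python3 - <<'E'
from h import *
s=observe();print(s["time"],s["tcp_pos"],s["force"],s["orientation"])
for n in("scene","wrist"):
    im,_=capture(n);cv2.imwrite(f"pics/{n}1.png",im)
a=cv2.imread("pics/scene1.png")[100:340,80:400];b=cv2.imread("pics/wrist1.png")
cv2.imwrite("pics/c1.png",np.hstack([cv2.resize(a,(400,300)),cv2.resize(b,(400,300))]))
E
```

```text
time: 0.6
tcp_pos: [0.2881, -0.3559, 0.2308]
orientation: [[0.975, 0.223, -0.0], [0.223, -0.975, 0.001], [-0.0, -0.001, -1.0]]
force: [0.8, -0.1, -0.6]
width: 0.0121
finger_force: 0.0
time: 1.1
tcp_pos: [0.4524, -0.1775, 0.2309]
orientation: [[0.975, 0.224, -0.0], [0.224, -0.975, -0.0], [-0.0, -0.0, -1.0]]
force: [1.3, -1.2, 0.5]
width: 0.0001
finger_force: 0.0
time: 1.6
tcp_pos: [0.524, -0.099, 0.2005]
orientation: [[0.974, 0.225, -0.002], [0.225, -0.974, -0.0], [-0.002, -0.0, -1.0]]
force: [0.4, -0.6, 0.0]
width: 0.0001
finger_force: 0.0
1.6 [ 0.52404281 -0.09895371  0.2004914 ] [ 0.35452502 -0.57307595  0.00809211] [[ 9.74394624e-01  2.24833771e-01 -2.21199919e-03]
 [ 2.24834012e-01 -9.74397068e-01 -1.42524749e-04]
 [-2.18740990e-03 -3.58457302e-04 -9.99997543e-01]]
```

View pics/c1.png

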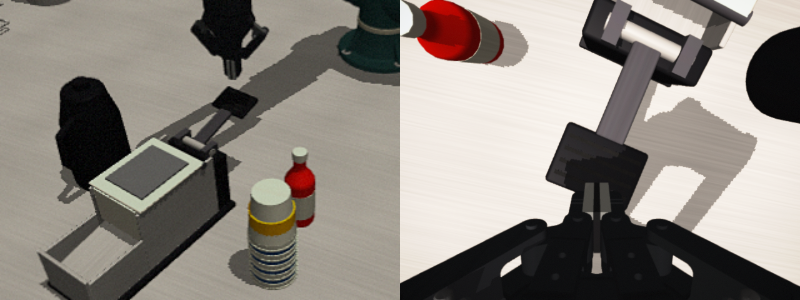

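The closed fingertips hang over the middle of the paddle, with nothing else near them. Lowering now.

```bash
python3 -m jog '[[0,0,2,0,0,0],[0,0,3.5,0,0,0],[0,0,4.3,0,0,0],[0,0,4.7,0,0,0],[0,0,5.1,0,0,0]]'; python3 -m jog '[[0,0,0.5,0,0,0],[0,0,1,0,0,0],[0,0,1.5,0,0,0],[0,0,2,0,0,0],[0,0,2.5,0,0,0]]';  python3 -m jog '[[0,0,0.5,0,0,0],[0,0,1,0,0,0],[0,0,1.4,0,0,0],[0,0,1.7,0,0,0],[0,0,1.9,0,0,0]]'
```

```text
time: 2.2
tcp_pos: [0.5247, -0.0996, 0.1516]
orientation: [[0.975, 0.223, 0.001], [0.223, -0.975, -0.001], [0.001, 0.001, -1.0]]
force: [-2.1, 0.1, 6.1]
width: 0.0
finger_force: 2.5
time: 2.7
tcp_pos: [0.5244, -0.0993, 0.1271]
orientation: [[0.975, 0.224, 0.001], [0.224, -0.975, -0.001], [0.0, 0.001, -1.0]]
force: [-3.6, 1.3, 6.1]
width: 0.0
finger_force: 3.2
time: 3.2
tcp_pos: [0.5252, -0.0995, 0.1084]
orientation: [[0.975, 0.224, 0.003], [0.224, -0.975, -0.001], [0.002, 0.002, -1.0]]
force: [-3.3, 0.1, 6.3]
width: -0.0002
finger_force: 3.4
```

Contact was made at z of about 0.152 m. I'll press on until the stop shows in the force.

```bash
python3 -m jog '[[0,0,0.2,0,0,0],[0,0,0.4,0,0,0],[0,0,0.6,0,0,0],[0,0,0.8,0,0,0],[0,0,0.8,0,0,0]]'; python3 -m jog '[[0,0,0.1,0,0,0],[0,0,0.2,0,0,0],[0,0,0.3,0,0,0]]'
```

```text
time: 3.7
tcp_pos: [0.5263, -0.0998, 0.1016]
orientation: [[0.975, 0.224, 0.006], [0.224, -0.975, -0.002], [0.005, 0.003, -1.0]]
force: [-0.9, 0.2, 6.6]
width: -0.0001
finger_force: 3.8
time: 4.0
tcp_pos: [0.5265, -0.0998, 0.1008]
orientation: [[0.975, 0.224, 0.007], [0.224, -0.975, -0.002], [0.006, 0.004, -1.0]]
force: [-6.1, 1.1, 19.3]
width: -0.0
finger_force: 10.1
```

```bash
H='x'; python3 -m jog '[[0,0,0.1,0,0,0],[0,0,0.1,0,0,0],[0,0,0.1,0,0,0],[0,0,0.1,0,0,0],[0,0,0.1,0,0,0]]' >/dev/null; python3 -m jog '[[0,0,0,0,0,0],[0,0,0,0,0,0],[0,0,0,0,0,0],[0,0,0,0,0,0],[0,0,0,0,0,0]]'
python3 - <<'E'
from h import *
a,_=capture("scene");b,_=capture("top")
cv2.imwrite("pics/c2.png",np.hstack([cv2.resize(a[100:400,50:450],(400,300)),cv2.resize(b[80:320,330:650],(400,300))]))
E
```

```text
time: 5.0
tcp_pos: [0.5266, -0.0998, 0.1007]
orientation: [[0.975, 0.224, 0.007], [0.224, -0.975, -0.002], [0.007, 0.004, -1.0]]
force: [-7.5, 1.7, 19.6]
width: -0.0001
finger_force: 10.4
```

View pics/c2.png

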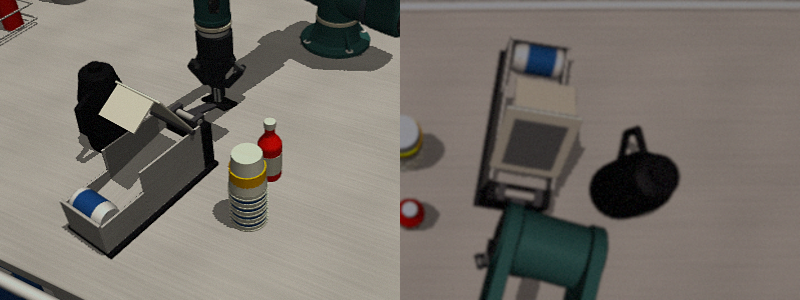

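The lid is up and the blue can lies against the end wall (about (95,205) in the left half, (537,60) in the right). Easing the paddle up.

```bash
for i in 1 2; do python3 -m jog '[[0,0,-0.3,0,0,0],[0,0,-0.6,0,0,0],[0,0,-0.9,0,0,0],[0,0,-1.2,0,0,0],[0,0,-1.5,0,0,0]]'; done; python3 -m jog '[[0,0,-0.2,0,0,0],[0,0,-0.4,0,0,0],[0,0,-0.6,0,0,0],[0,0,-0.8,0,0,0],[0,0,-1,0,0,0]]'; python3 -m jog '[[0,0,-0.2,0,0,0],[0,0,-0.4,0,0,0],[0,0,-0.6,0,0,0],[0,0,-0.8,0,0,0],[0,0,-1,0,0,0]]'
```

```text
time: 5.6
tcp_pos: [0.5249, -0.0995, 0.1116]
orientation: [[0.975, 0.224, 0.002], [0.224, -0.975, -0.001], [0.002, 0.001, -1.0]]
force: [-2.7, 0.8, 5.4]
width: -0.0001
finger_force: 3.1
time: 6.1
tcp_pos: [0.5244, -0.0994, 0.1263]
orientation: [[0.975, 0.224, 0.001], [0.224, -0.975, -0.001], [0.001, 0.001, -1.0]]
force: [-3.7, 0.2, 5.7]
width: -0.0003
finger_force: 2.7
time: 6.6
tcp_pos: [0.5253, -0.0995, 0.1365]
orientation: [[0.975, 0.224, 0.003], [0.224, -0.975, -0.001], [0.003, 0.002, -1.0]]
force: [-1.0, 0.7, 5.7]
width: 0.0001
finger_force: 2.5
time: 7.1
tcp_pos: [0.5258, -0.0996, 0.1454]
orientation: [[0.975, 0.224, 0.004], [0.224, -0.975, -0.001], [0.003, 0.002, -1.0]]
force: [3.8, -0.7, 3.4]
width: -0.0
finger_force: 2.3
```

```bash
python3 -m jog '[[0,0,-0.1,0,0,0],[0,0,-0.2,0,0,0],[0,0,-0.3,0,0,0],[0,0,-0.4,0,0,0],[0,0,-0.5,0,0,0]]'; python3 -m jog '[[0,0,-0.1,0,0,0],[0,0,-0.2,0,0,0],[0,0,-0.3,0,0,0],[0,0,-0.4,0,0,0],[0,0,-0.5,0,0,0]]'
```

```text
time: 7.6
tcp_pos: [0.5244, -0.0991, 0.1492]
orientation: [[0.975, 0.224, -0.0], [0.224, -0.975, -0.0], [-0.0, -0.0, -1.0]]
force: [3.4, -0.4, 3.9]
width: 0.0005
finger_force: 2.2
time: 8.1
tcp_pos: [0.5245, -0.0991, 0.1543]
orientation: [[0.975, 0.224, -0.0], [0.224, -0.975, 0.0], [-0.0, -0.0, -1.0]]
force: [3.3, -1.0, 3.9]
width: 0.0001
finger_force: 2.1
```

```bash
python3 -m jog '[[0,0,-0.1,0,0,0],[0,0,-0.2,0,0,0],[0,0,-0.3,0,0,0],[0,0,-0.4,0,0,0],[0,0,-0.5,0,0,0]]'; python3 -m jog '[[0,0,-0.1,0,0,0],[0,0,-0.2,0,0,0],[0,0,-0.3,0,0,0],[0,0,-0.4,0,0,0],[0,0,-0.5,0,0,0]]'
```

```text
time: 8.6
tcp_pos: [0.5236, -0.0988, 0.1584]
orientation: [[0.975, 0.224, -0.003], [0.224, -0.975, 0.001], [-0.003, -0.001, -1.0]]
force: [-0.3, -0.4, -0.4]
width: 0.0
finger_force: 0.0
time: 9.1
tcp_pos: [0.5245, -0.0991, 0.1645]
orientation: [[0.975, 0.224, 0.0], [0.224, -0.975, -0.0], [0.0, 0.0, -1.0]]
force: [0.1, -0.4, -0.6]
width: -0.0001
finger_force: 0.0
```

Released softly. Now clear off and check.

```bash
python3 -m jog '[[0,0,-2,0,0,0],[0,0,-4,0,0,0],[-3,0,-6,0,0,0],[-7,0,-7,0,0,0],[-11,0,-7,0,0,0]]'; python3 -m jog '[[-4,0,0,0,0,0],[-7,0,0,0,0,0],[-7,0,0,0,0,0],[-7,0,0,0,0,0],[-7,0,0,0,0,0]]'
python3 - <<'E'
from h import *
a,_=capture("scene");b,_=capture("top")
t=cv2.imread("pics/top0.png");A,B=blob(t,(385,255,450,310),dark),blob(b,(385,255,450,310),dark);print(A[0],B[0])
s=cv2.imread("pics/scene0.png");print(blob(s,(235,160,300,205),dark)[0],blob(a,(235,160,300,205),dark)[0], np.abs(s[205:260,155:230].astype(int)-a[205:260,155:230]).mean())
cv2.imwrite("pics/c3.png",np.hstack([cv2.resize(a[100:400,50:450],(400,300)),cv2.resize(b[80:320,330:650],(400,300))]))
E
```

```text
time: 9.6
tcp_pos: [0.4171, -0.1242, 0.2365]
orientation: [[0.974, 0.225, 0.004], [0.225, -0.974, -0.002], [0.003, 0.003, -1.0]]
force: [-0.2, -0.1, 0.5]
width: 0.0001
finger_force: 0.0
time: 10.1
tcp_pos: [0.3497, -0.1394, 0.2344]
orientation: [[0.975, 0.224, 0.001], [0.224, -0.975, -0.0], [0.001, 0.0, -1.0]]
force: [0.0, 0.1, 1.4]
width: 0.0001
finger_force: 0.0
[416.  283.5] [416.  283.5]
[267.5 182. ] [267. 182.] 3.9334949494949494
```

View pics/c3.png

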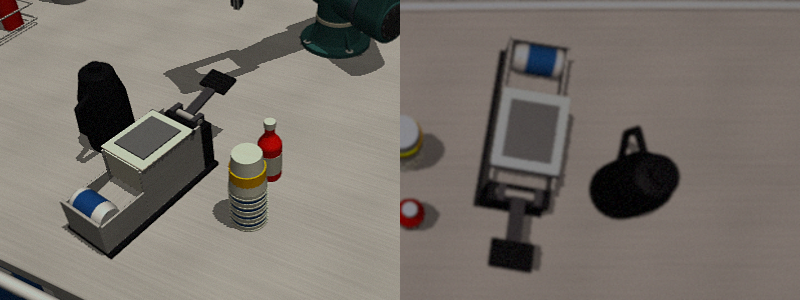

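The lid is shut, the paddle is back at its rest pixel, the can is at the end wall, and the bystanders haven't moved.

```bash
python3 -c "from station import close_job;print(close_job())"
```

```text
the job is handed in; nothing more can be done
None
```

I pressed the paddle to its stop, the can rolled to the end wall, and I eased the lid shut; the job was handed in at about 10 s with the cups, jug and bottle unmoved in the last pictures.

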